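# Lay the thick rolling pin in the rest at the decorating place

## Robot

A 6-joint arm with a two-finger parallel gripper is mounted at the origin on the work surface. World frame = base frame: x ahead of the robot, y to its left, z up, the work surface at z = 0. Lengths are in m, angles in rad, forces in N, time in s.
With the tool pointing down it reaches from about 0.35 to 0.775 m from the base axis. Payload 7.3 kg.
Tool frame: the origin (TCP) lies at the centre of the arm's flange, where the gripper is bolted on; the fingertips stand 178 mm ahead of it and the grasp point (between the pads) lies 159 mm ahead of it; z points along the fingers, y is the line along which they close (so a half turn about z gives the same grasp; the last joint's range is limited). The gripper opens to 92 mm and grips with 3 to 60 N. Pads are 19 mm wide; open, the fingers measure 130 mm over their backs; the gripper's body (75 mm by 190 mm) begins 47 mm behind the grasp point.
Start: joints at [-1.428, 0.342, 1.524, -0, 1.275, -0.146], TCP at [0.15, -0.503, 0.405] pointing down, gripper open.
Joint ranges: [-2.53, 2.53], [-0.77, 2.02], [0.04, 2.7], [-1, 4.14], [0.28, 2.66], [-3.11, 3.11]. Speed limits (rad/s): [2.57, 2.57, 3.14, 3.14, 3.14, 3.14].

## Interface

Orientations are given as [roll, pitch, yaw] about the fixed x, y, z axes, in that order (R = Rz(yaw) Ry(pitch) Rx(roll)).
In Python, from cell import robot gives the robot as it stands.
- The arm moves only by the tool run_rows, called after "Call:" as a command line: name --argument value ..., lists and objects as JSON in quotes. Schema: {"type":"object","properties":{"rows":{"type":"object","properties":{"moves":{"type":"array","items":{"type":"array","items":{"type":"number"},"minItems":6,"maxItems":6},"minItems":1,"maxItems":8}},"additionalProperties":false,"required":["moves"]},"jaw":{"type":"number"},"force":{"type":"number"},"only":{"type":"string"},"quiet":{"type":"boolean"},"lines":{"type":"string"}},"required":["rows"],"additionalProperties":false}. rows is an object whose key "moves" holds a list of rows, 1 to 8 of them, each of 6 numbers: dx, dy, dz in m, then a rotation vector rx, ry, rz in rad; each row shifts and turns the commanded pose from where the row before left it, along the tool's axes as they then stand; what a row does not reach is not made up. A row lasts 1/12 s, in which the tool goes at most 0.0417 m and 0.125 rad, less where a joint would pass 70% of its speed; a pose out of reach is approached as far as the arm can. jaw is the finger opening in m, set as the call begins (left out keeps the last). The fingers move at their own pace and stop on an object; force is the grip in N (left out, the last holds). Time passes only in rows, so rows that do not move let the fingers close. The tool returns the time, the measured TCP pose, the force, the opening and the grip force at its end. only (a regular expression) keeps the lines of the reply that match it, lines (a string "A,B") keeps lines A to B, and quiet returns only ok. Input that does not fit is refused with a message, and nothing moves.
- robot.observe(): the state, without advancing time (a new reading comes with each control period).
- robot.read_camera(name): name is "scene" or "top"; returns a dict with "image" (384x512x3 uint8, red, green, blue), "fx", "fy", "cx", "cy" (pixels), "pose" (4x4, takes a point from camera to world coordinates). Camera axes: x right, y down, z forward; pixel columns grow to the right and rows downward; lengths in m; the calibration is good to about 2 mm. A picture is of the moment at which its call begins. There is no depth.
- robot.hand_in(): hands the job in; it is judged then, once.
The state is a dict: "time": time; "qpos": joint angles; "qvel": joint speeds; "joint_efforts": joint torques, N m; "tool_pos": TCP position; "tool_rot": TCP orientation; "contact_force": force on the tool from outside, world axes, zero at the start; "torque": the same for the moment, N m; "opening": finger opening in m; "grip_force": force on a finger pad.
Only numpy, scipy, OpenCV 4.12 (cv2) and the standard library are available. Lean on these libraries where they do the work, as an engineer would, in place of code of your own. Each camera call takes 0.05 s, during which the arm holds its last target. There are 200 camera calls.

## Task

Two plain wooden rolling pins lie in the two-place drying rack. Take the thicker one out and lay it lengthwise in the notches of the empty single rest on the dark decorating mat, about centred, lowering it into the notches before you let go. Leave the thin pin lying in its place in the rack.

Things in the scene. Friction and masses are not known exactly. Their poses are not given: they have to be found in the camera images.
- thick_pin: The thick rolling pin: a plain light wooden cylinder, 40 mm in diameter and 200 mm long, about 0.18 kg, loose. Origin at its centre; its x axis runs along the cylinder. It may be turned at any angle about x. At the start it lies level in one of the two places of the rack (either one), its centre 47 mm above the table.
- thin_pin: The thin rolling pin: a plain light wooden cylinder, 22 mm in diameter and 200 mm long, about 0.06 kg, loose. Origin at its centre; its x axis runs along the cylinder. At the start it lies level in the other place of the rack, its centre 37 mm above the table. It must stay there.
- rack: Drying rack, fixed, grey plastic: base 160 (x) x 170 (y) x 6 mm; two cross boards 12 mm thick at x = -70 and +70 mm, tops 39 mm above the table, each with shallow V notches at y = -45 and +45 mm (52 mm wide on top, faces sloping 30 degrees, lowest line 24 mm above the table). Open between the boards down to the base. Pins lie along its x across both boards. Origin: centre of underside, z up.
- rest: Single rest, fixed, grey plastic, on a thin dark mat 270 x 220 mm: base 160 (x) x 84 (y) x 6 mm; two cross boards like the rack's at x = -70 and +70 mm, one same V notch each at y = 0. Seated, the thick pin lies along its x, either end first, centre at x = y = 0, 47 mm above the table. Its x and the rack's are within 30 degrees of world x. Origin: centre of underside, z up.

How it is judged:
On the way:
1. the thick pin is lowered into the rest's notches while the fingers still hold it (contact force between the fingers and thick_pin above 0.5 N and z of thick_pin in the frame of rest below 0.058 m and y of thick_pin in the frame of rest between -0.015 and 0.015 m and x of thick_pin in the frame of rest between -0.03 and 0.03 m), for 0.1 s.
At the end, for the whole second after the job is handed in: The thick pin lies at rest in both notches of the rest: centre within 25 mm of the middle lengthwise, 10 mm crosswise, 42 to 52 mm above the table, axis within 10 degrees of the rest's. The thin pin lies at rest in its rack notches, within 20 mm of its start, its centre under 43 mm high (x of thick_pin in the frame of rest between -0.025 and 0.025 m and y of thick_pin in the frame of rest between -0.01 and 0.01 m and z of thick_pin in the frame of rest between 0.042 and 0.052 m and angle between the x axis of thick_pin and the x axis of rest, either way round below 0.175 rad and linear speed of each of thick_pin, thin_pin below 0.02 m/s and distance of thin_pin from where it was at the start of the episode below 0.02 m and z of thin_pin in the frame of rack below 0.043 m); the robot touches nothing.
It fails at once if the thin pin is lifted or knocked out of its place in the rack (distance of thin_pin from where it was at the start of the episode above 0.03 m).
It also fails if it takes over 38 s, if anything falls off the work surface, if the arm or the gripper's body presses on something with over 40 N, if the wrist force passes 120 N, or if a joint passes its speed limit or range.

## Working session

There is one attempt and no reset: what is moved stays moved. The work goes in short steps, Python scripts to look and compute and a tool call to move; the robot and the scene stay as the last step left them, time stands still between calls to the robot, and variables do not carry over. Pictures are saved under pics/ and viewed, at most 10 in all, crops included, and the job is handed in when it is done.

```bash
ls; mkdir -p pics
```

Run:
```python
from cell import robot
import cv2,numpy as np
for n in("scene","top"):
    c=robot.read_camera(n); cv2.imwrite(f"pics/{n}0.png",c["image"][:,:,::-1]); print(n,c["fx"],c["fy"],c["cx"],c["cy"]);print(np.round(c["pose"],3))
s=robot.observe();print(s["tool_pos"],s["tool_rot"],s["opening"],s["time"])
```

```text
cell.py
pics
scene 398.06086912434796 398.06086912434796 248.72043064197462 187.75666911330842
[[-0.419  0.537 -0.732  1.16 ]
 [ 0.908  0.239 -0.344  0.268]
 [-0.01  -0.809 -0.588  0.535]
 [ 0.     0.     0.     1.   ]]
top 355.5154219381805 355.5154219381805 252.3111970132507 188.22553862040542
[[-0.01  -0.989  0.151  0.431]
 [-1.     0.014  0.023 -0.024]
 [-0.025 -0.151 -0.988  0.766]
 [ 0.     0.     0.     1.   ]]
[ 0.14951455 -0.50314267  0.40410946] [-3.14021280e+00 -1.82292416e-04  2.88821893e-01] 0.09156112643180893 0.1
```

View pics/top0.png

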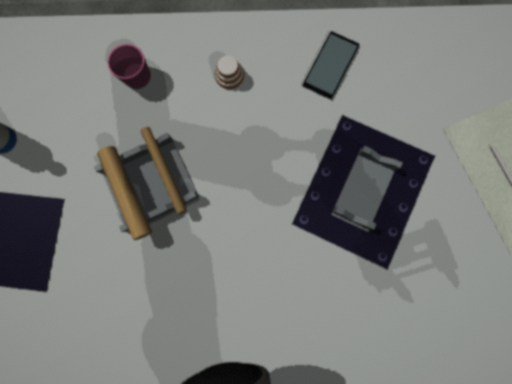

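View pics/scene0.png

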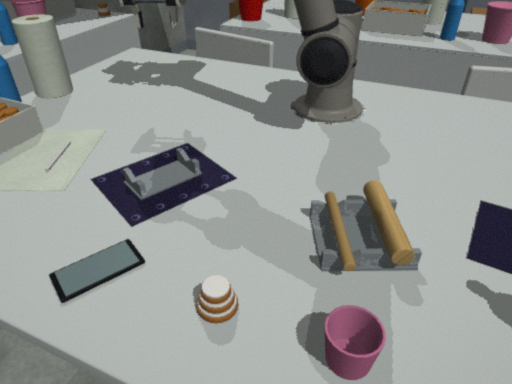

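The top view shows the thick pin from about (107,152) to (141,233), on the left, and the thin pin from (148,130) to (180,210). The empty rest is on the mat near (365,190). Next I'll measure them.

Create h.py:
```python
import cv2,numpy as np
from cell import robot
def ray(c,px,z):
    px=np.atleast_2d(np.float64(px)); K=np.array([[c["fx"],0,c["cx"]],[0,c["fy"],c["cy"]],[0,0,1]])
    d=(np.linalg.inv(K)@np.c_[px,np.ones(len(px))].T).T@c["pose"][:3,:3].T; o=c["pose"][:3,3]
    return o+d*((z-o[2])/d[:,2])[:,None]
def pins(c):
    h=cv2.cvtColor(c["image"],cv2.COLOR_RGB2HSV)
    m=cv2.inRange(h,(8,110,60),(25,255,255)); m=cv2.morphologyEx(m,cv2.MORPH_OPEN,np.ones((3,3)))
    cs,_=cv2.findContours(m,cv2.RETR_EXTERNAL,cv2.CHAIN_APPROX_NONE)
    return [(k,cv2.minAreaRect(k)) for k in cs if cv2.contourArea(k)>300 and max(cv2.minAreaRect(k)[1])>50]
def line(r):
    b=cv2.boxPoints(r); e=[(b[i]+b[(i+1)%4])/2 for i in range(4)]
    return (e[0],e[2]) if np.linalg.norm(e[0]-e[2])>np.linalg.norm(e[1]-e[3]) else (e[1],e[3])
```

Run:
```python
from h import *
for n in("top","scene"):
    c=robot.read_camera(n)
    for k,r in pins(c):
        z=.047 if min(r[1])>(14 if n=="top" else 15) else .037
        P=ray(c,line(r),z); d=P[1]-P[0]
        print(n,np.round(r[0]),np.round(r[1],1),z,"mid",np.round(P.mean(0),4),"len",round(np.linalg.norm(d),4),"yaw",round(np.degrees(np.arctan2(d[1],d[0])),1))
    h=cv2.cvtColor(c["image"],cv2.COLOR_RGB2HSV)
    m=cv2.inRange(c["image"],(0,0,0),(70,50,90))&cv2.inRange(h,(110,90,0),(150,255,120))
    m=cv2.morphologyEx(m,cv2.MORPH_CLOSE,np.ones((5,5)))
    cs,_=cv2.findContours(m,cv2.RETR_EXTERNAL,cv2.CHAIN_APPROX_NONE)
    for k in cs:
        if cv2.contourArea(k)>1500:
            P=ray(c,k[:,0],0.001)[:,:2]; r=cv2.minAreaRect(np.float32(P)); print(n,"mat",np.round(r[0],4),np.round(r[1],3),round(r[2],1))
    x,y,w,hh=(290,110,150,165) if n=="top" else (90,140,150,80)
    cv2.imwrite(f"pics/rest_{n}.png",cv2.resize(c["image"][y:y+hh,x:x+w,::-1],None,fx=5 if n=="scene" else 3.6,fy=5 if n=="scene" else 3.6,interpolation=cv2.INTER_CUBIC))
```

```text
top [122. 192.] [95.1 17.1] 0.047 mid [0.5382 0.2612 0.047 ] len 0.2024 yaw -154.7
top [163. 170.] [90.9  9.3] 0.037 mid [0.5857 0.1818 0.037 ] len 0.1979 yaw -154.7
top mat [0.4406 0.4929] [0.139 0.191] 83.6
top mat [ 0.5424 -0.2471] [0.212 0.261] 63.8
scene [339. 231.] [79.7 11. ] 0.037 mid [0.585  0.1807 0.037 ] len 0.2111 yaw 25.8
scene [387. 223.] [88.6 22.5] 0.047 mid [0.5364 0.2559 0.047 ] len 0.2283 yaw 26.5
scene mat [0.4373 0.4553] [0.07  0.194] 84.4
scene mat [ 0.5435 -0.2448] [0.21  0.263] 63.6
```

View pics/rest_top.png

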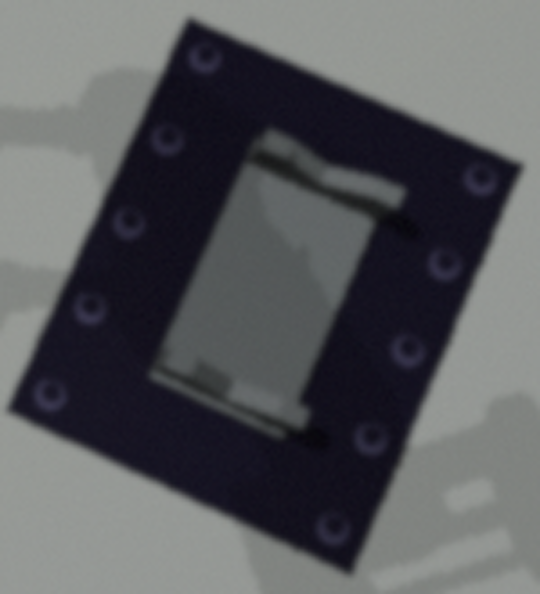

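View pics/rest_scene.png

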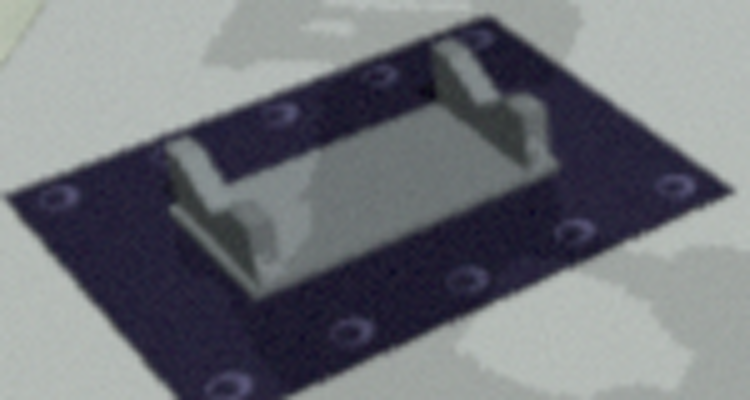

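Run:
```python
from h import *
c=robot.read_camera("top"); f=lambda p:(np.array(p)+.5)/3.6-.5+[290,110]
A=ray(c,f([(150,375),(285,440)]),.006); U=ray(c,f([(268,127),(408,187)]),.039)
for P in(A,U): print(P.round(4),np.linalg.norm(P[1]-P[0]),P.mean(0))
ctr=A.mean(0)+(U.mean(0)-A.mean(0))*80/156; d=(U-A).mean(0); print("top ctr",ctr,np.degrees(np.arctan2(d[1],d[0])),np.hypot(*d[:2]))
c=robot.read_camera("scene"); f=lambda p:(np.array(p)+.5)/5-.5+[90,140]
S=ray(c,f([(172,208),(258,294),(557,160)]),.006)
print(S.round(4),"scene ctr",(S[0]+S[2])/2,np.linalg.norm(S[1]-S[0]),np.linalg.norm(S[2]-S[1]),np.degrees(np.arctan2(*(S[2]-S[1])[1::-1])))
s=robot.observe();print(s["tool_pos"],s["tool_rot"],s["time"])
```

```text
[[ 0.4898 -0.174   0.006 ]
 [ 0.4509 -0.2508  0.006 ]] 0.08618964719654004 [ 0.47035106 -0.21240316  0.006     ]
[[ 0.6305 -0.2419  0.039 ]
 [ 0.5936 -0.3197  0.039 ]] 0.08612000239351476 [ 0.61203699 -0.28079019  0.039     ]
top ctr [ 0.54301051 -0.24747343  0.02292308] -25.76503971797844 0.1573266911257217
[[ 0.5953 -0.3178  0.006 ]
 [ 0.6327 -0.2404  0.006 ]
 [ 0.4876 -0.174   0.006 ]] scene ctr [ 0.54143391 -0.24590626  0.006     ] 0.08598225035308105 0.1595165713028234 155.41198258037335
[ 0.14953565 -0.50321453  0.40451874] [-3.14116177e+00 -8.64243398e-05  2.88803101e-01] 0.3
```

Create to.py:
```python
import sys,numpy as np
from h import robot
from scipy.spatial.transform import Rotation as R
s=robot.observe(); X,Y,Z,yaw=map(float,sys.argv[1:5])
T=R.from_euler("xyz",s["tool_rot"]); G=R.from_euler("xyz",[np.pi,0,np.radians(yaw)])
print("d",T.inv().apply(np.array([X,Y,Z])-s["tool_pos"]).round(4),"rot",(T.inv()*G).as_rotvec().round(4),"t",round(s["time"],2),"q",np.round(s["qpos"],2))
```

```text
(no output)
```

Call:
run_rows --rows '{"moves":[[0.0275, -0.015, 0, 0, 0, 0], [0.0275, -0.015, 0, 0, 0, 0], [0.0275, -0.015, 0, 0, 0, 0], [0.0275, -0.015, 0, 0, 0, 0], [0.0275, -0.015, 0, 0, 0, 0], [0.0275, -0.015, 0, 0, 0, 0], [0.0275, -0.015, 0, 0, 0, 0], [0.0275, -0.015, 0, 0, 0, 0]]}' --jaw 0.075

```text
time: 0.97
tool_pos: [0.3271, -0.3243, 0.4048]
tool_rot: [3.141, -0.0, 0.289]
contact_force: [-0.2, -1.0, -0.3]
opening: 0.0749
grip_force: 0.0
```

Call:
run_rows --rows '{"moves":[[0.0275, -0.015, 0, 0, 0, 0], [0.0275, -0.015, 0, 0, 0, 0], [0.0275, -0.015, 0, 0, 0, 0], [0.0275, -0.015, 0, 0, 0, 0], [0.0275, -0.015, 0, 0, 0, 0], [0.0275, -0.015, 0, 0, 0, 0], [0.0275, -0.015, 0, 0, 0, 0], [0.0275, -0.015, 0, 0, 0, 0]]}'

```text
time: 1.63
tool_pos: [0.5039, -0.1465, 0.4047]
tool_rot: [3.141, 0.0, 0.289]
contact_force: [-0.5, -0.7, -0.1]
opening: 0.075
grip_force: 0.0
```

```bash
python3 to.py 0.538 0.260 0.33 25.4
```

```text
d [ 0.1485 -0.3799  0.0747] rot [ 1.000e-04  0.000e+00 -1.544e-01] t 1.63 q [-0.43  0.34  1.52 -0.    1.28  0.85]
```

Call:
run_rows --rows '{"moves":[[0.0135, -0.0345, 0.0068, 0, 0, 0], [0.0135, -0.0345, 0.0068, 0, 0, 0], [0.0135, -0.0345, 0.0068, 0, 0, 0], [0.0135, -0.0345, 0.0068, 0, 0, 0], [0.0135, -0.0345, 0.0068, 0, 0, 0], [0.0135, -0.0345, 0.0068, 0, 0, 0]]}'

```text
time: 2.13
tool_pos: [0.5215, 0.0754, 0.3636]
tool_rot: [3.141, -0.0, 0.289]
contact_force: [0.6, -0.6, -0.3]
opening: 0.0749
grip_force: 0.0
```

Call:
run_rows --rows '{"moves":[[0.0135, -0.0345, 0.0068, 0, 0, 0], [0.0135, -0.0345, 0.0068, 0, 0, 0], [0.0135, -0.0345, 0.0068, 0, 0, 0], [0.0135, -0.0345, 0.0068, 0, 0, 0], [0.0135, -0.0345, 0.0068, 0, 0, 0], [0, 0, 0, 0, 0, -0.077], [0, 0, 0, 0, 0, -0.077], [0, 0, 0, 0, 0, 0]]}'

```text
time: 2.8
tool_pos: [0.537, 0.2591, 0.3293]
tool_rot: [3.142, 0.001, 0.447]
contact_force: [-0.1, -0.5, -0.3]
opening: 0.0753
grip_force: 0.0
```

```bash
python3 to.py 0.538 0.260 0.206 25.4
```

```text
d [ 0.0014 -0.0003  0.1233] rot [0.     0.001  0.0039] t 2.8 q [ 0.32  0.54  1.43 -0.    1.18  1.44]
```

Call:
run_rows --rows '{"moves":[[0.0014, 0, 0.02, 0, 0, 0.004], [0, 0, 0.02, 0, 0, 0], [0, 0, 0.02, 0, 0, 0], [0, 0, 0.015, 0, 0, 0], [0, 0, 0, 0, 0, 0]]}'

```text
time: 3.22
tool_pos: [0.5377, 0.2579, 0.2517]
tool_rot: [-3.141, 0.006, 0.436]
contact_force: [-0.1, 0.1, -0.0]
opening: 0.0749
grip_force: 0.0
```

Run:
```python
from h import *
c=robot.read_camera("scene"); cv2.imwrite("pics/scene1.png",cv2.resize(c["image"][100:300,270:470,::-1],None,fx=3,fy=3))
```

```text
(no output)
```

View pics/scene1.png

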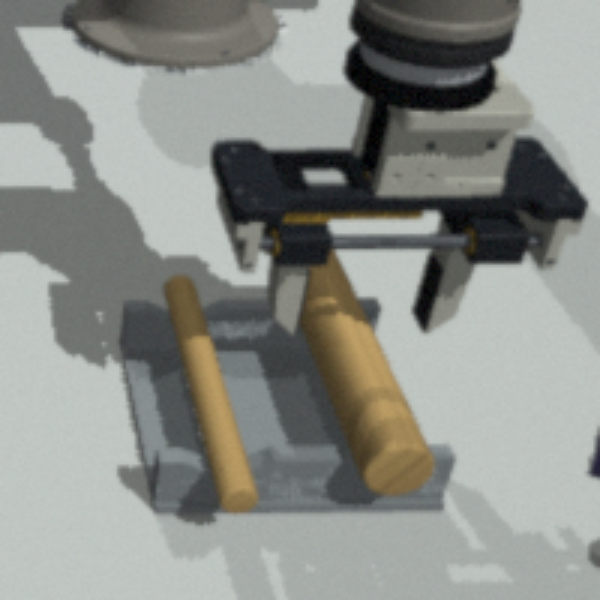

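The fingers straddle the thick pin: left fingertip near (290,330), right near (430,325), with a clear gap to the thin pin. I'll go down and grip.

Call:
run_rows --rows '{"moves":[[0.001, -0.002, 0.012, 0, 0, 0], [0, 0, 0.012, 0, 0, 0], [0, 0, 0.012, 0, 0, 0], [0, 0, 0.009, 0, 0, 0], [0, 0, 0, 0, 0, 0]]}'

```text
time: 3.68
tool_pos: [0.5381, 0.2608, 0.208]
tool_rot: [-3.141, 0.003, 0.438]
contact_force: [-0.7, 0.1, 0.4]
opening: 0.0752
grip_force: 0.0
```

Call:
run_rows --rows '{"moves":[[0, 0, 0, 0, 0, 0], [0, 0, 0, 0, 0, 0], [0, 0, 0, 0, 0, 0], [0, 0, 0, 0, 0, 0], [0, 0, 0, 0, 0, 0], [0, 0, 0, 0, 0, 0]]}' --jaw 0.03 --force 25

```text
time: 4.18
tool_pos: [0.539, 0.2604, 0.2105]
tool_rot: [3.139, -0.001, 0.44]
contact_force: [2.1, -15.6, 7.5]
opening: 0.0396
grip_force: 9.7
```

```bash
python3 to.py 0.538 0.260 0.206 25.4
```

```text
d [-0.0011 -0.0001  0.0045] rot [ 0.0023 -0.0009 -0.0037] t 4.18 q [ 0.32  0.68  1.54 -0.    0.92  1.46]
```

Call:
run_rows --rows '{"moves":[[0, 0, 0, 0, 0, 0], [0, 0, 0, 0, 0, 0], [0, 0, 0, 0, 0, 0], [0, 0, 0, 0, 0, 0]]}'

```text
time: 4.52
tool_pos: [0.5391, 0.2602, 0.2106]
tool_rot: [3.14, -0.001, 0.439]
contact_force: [1.9, -4.8, 3.2]
opening: 0.039
grip_force: 25.0
```

Call:
run_rows --rows '{"moves":[[0, 0, -0.008, 0, 0, 0], [0, 0, -0.015, 0, 0, 0], [0, 0, -0.02, 0, 0, 0], [0, 0, -0.02, 0, 0, 0], [0, 0, -0.02, 0, 0, 0], [0, 0, -0.02, 0, 0, 0], [0, 0, -0.01, 0, 0, 0], [0, 0, 0, 0, 0, 0]]}'

```text
time: 5.18
tool_pos: [0.5389, 0.2613, 0.3256]
tool_rot: [3.141, -0.005, 0.439]
contact_force: [-0.5, 0.4, -1.3]
opening: 0.0394
grip_force: 25.0
```

Run:
```python
from h import *
c=robot.read_camera("scene"); cv2.imwrite("pics/scene2.png",cv2.resize(c["image"][60:300,260:480,::-1],None,fx=2.4,fy=2.4))
```

```bash
python3 to.py 0.5425 -0.2468 0.33 -26
```

```text
d [-0.2123  0.4615 -0.0066] rot [-7.000e-04 -1.900e-03  8.927e-01] t 5.23 q [0.32 0.55 1.43 0.   1.17 1.46]
```

View pics/scene2.png

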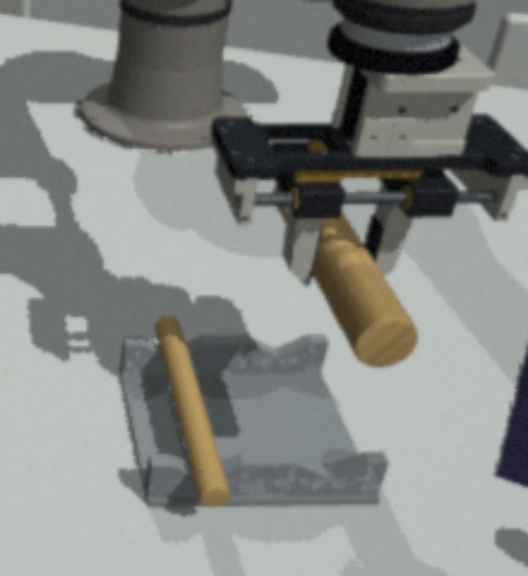

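The thick pin is gripped and lifted, ending near (385,340). The thin pin is still in its notches. I'll carry it across now.

Call:
run_rows --rows '{"moves":[[-0.0152, 0.033, 0, 0, 0, 0], [-0.0152, 0.033, 0, 0, 0, 0], [-0.0152, 0.033, 0, 0, 0, 0], [-0.0152, 0.033, 0, 0, 0, 0], [-0.0152, 0.033, 0, 0, 0, 0], [-0.0152, 0.033, 0, 0, 0, 0], [-0.0152, 0.033, 0, 0, 0, 0]]}'

```text
time: 5.82
tool_pos: [0.5396, 0.0051, 0.3212]
tool_rot: [-3.14, 0.003, 0.439]
contact_force: [0.9, 0.4, -2.3]
opening: 0.0394
grip_force: 25.0
```

Call:
run_rows --rows '{"moves":[[-0.0152, 0.033, 0, 0, 0, 0], [-0.0152, 0.033, 0, 0, 0, 0], [-0.0152, 0.033, 0, 0, 0, 0], [-0.0152, 0.033, 0, 0, 0, 0], [-0.0152, 0.033, 0, 0, 0, 0], [-0.0152, 0.033, 0, 0, 0, 0], [-0.0152, 0.033, 0, 0, 0, 0]]}'

```text
time: 6.4
tool_pos: [0.5416, -0.2492, 0.321]
tool_rot: [-3.139, 0.002, 0.439]
contact_force: [2.2, 1.0, -2.1]
opening: 0.0392
grip_force: 25.0
```

Call:
run_rows --rows '{"moves":[[0, 0, 0, 0, 0, 0.11], [0, 0, 0, 0, 0, 0.11], [0, 0, 0, 0, 0, 0.11], [0, 0, 0, 0, 0, 0.11], [0, 0, 0, 0, 0, 0.11], [0, 0, 0, 0, 0, 0.11], [0, 0, 0, 0, 0, 0.11], [0, 0, 0, 0, 0, 0.11]]}'

```text
time: 7.07
tool_pos: [0.5419, -0.2474, 0.3208]
tool_rot: [-3.141, 0.004, -0.447]
contact_force: [0.3, -0.6, -1.6]
opening: 0.0391
grip_force: 25.0
```

Call:
run_rows --rows '{"moves":[[0, 0, 0, 0, 0, 0.013], [0, 0, 0, 0, 0, 0], [0, 0, 0, 0, 0, 0]]}'

```text
time: 7.32
tool_pos: [0.5421, -0.2475, 0.3219]
tool_rot: [-3.141, 0.002, -0.451]
contact_force: [-0.8, 0.3, -1.9]
opening: 0.0393
grip_force: 25.0
```

```bash
python3 to.py 0.5425 -0.2468 0.25 -26
```

```text
d [ 0.0002 -0.0008  0.0719] rot [-0.0001  0.0017  0.0026] t 7.32 q [-0.56  0.54  1.44 -0.    1.16  1.47]
```

Call:
run_rows --rows '{"moves":[[0, -0.0008, 0.018, 0, 0, 0.0025], [0, 0, 0.018, 0, 0, 0], [0, 0, 0.018, 0, 0, 0], [0, 0, 0.016, 0, 0, 0], [0, 0, 0, 0, 0, 0], [0, 0, 0, 0, 0, 0]]}'

```text
time: 7.82
tool_pos: [0.5424, -0.2468, 0.2522]
tool_rot: [-3.141, 0.002, -0.455]
contact_force: [0.4, 0.6, -2.2]
opening: 0.0393
grip_force: 25.0
```

Run:
```python
from h import *
z=robot.observe()["tool_pos"][2]-.1635
for n in("top","scene"):
    c=robot.read_camera(n); print(n,c["pose"][:3,3])
    for k,r in pins(c):
        P=ray(c,line(r),z); d=P[1]-P[0]
        print(n,np.round(r[0]),np.round(r[1]),"z",round(z,4),P.round(4).tolist(),"mid",P.mean(0).round(4),np.linalg.norm(d).round(3),"yaw",np.degrees(np.arctan2(d[1],d[0])).round(1))
    x,y,w,hh=(290,90,150,165) if n=="top" else (80,80,190,140)
    f=2.6 if n=="top" else 2.1
    im=cv2.resize(c["image"][y:y+hh,x:x+w,::-1],(390,429) if n=="top" else (400,295)); 
    im=cv2.copyMakeBorder(im,0,429-im.shape[0],0,0,cv2.BORDER_CONSTANT); both=im if n=="top" else np.hstack([both,im])
cv2.imwrite("pics/both3.png",both)
```

```bash
python3 to.py 0.5425 -0.2468 0.2105 -26
```

```text
top [ 0.4312377  -0.0244345   0.76570006]
top [163. 170.] [91.  9.] z 0.0887 [[0.6581, 0.2059, 0.0887], [0.4917, 0.1279, 0.0887]] mid [0.5749 0.1669 0.0887] 0.184 yaw -154.9
scene [1.15981584 0.26839079 0.53508383]
scene [339. 231.] [79. 11.] z 0.0887 [[0.5595, 0.1487, 0.0887], [0.7293, 0.2307, 0.0887]] mid [0.6444 0.1897 0.0887] 0.189 yaw 25.8
d [-0.0006 -0.0001  0.0434] rot [ 0.0002 -0.0017 -0.002 ] t 7.92 q [-0.56  0.62  1.51 -0.    1.01  1.47]
```

View pics/both3.png

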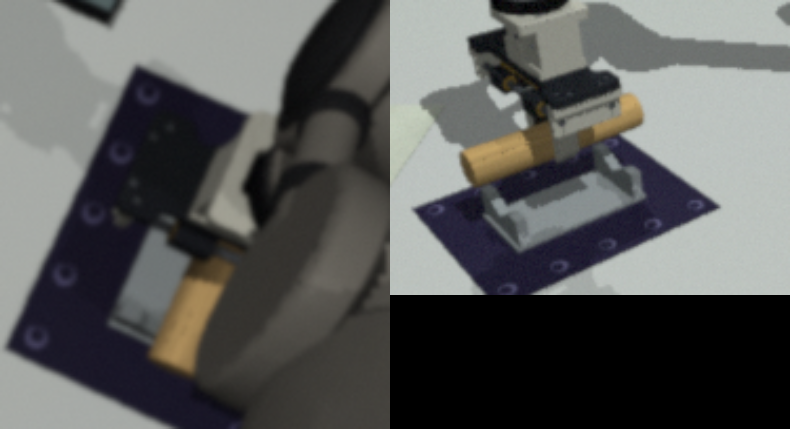

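Right half: the held pin is above and parallel to the rest, with its ends near (470,165) and (640,112). The thin pin hasn't moved. I'll check where it sits lengthwise from the scene view.

Run:
```python
from h import *
z=robot.observe()["tool_pos"][2]-.1635
c=robot.read_camera("scene"); h=cv2.cvtColor(c["image"],cv2.COLOR_RGB2HSV)
m=cv2.inRange(h,(8,110,60),(25,255,255)); m[:,:85]=0; m[:,250:]=0; m[:100]=0; m[200:]=0
p=cv2.findNonZero(cv2.morphologyEx(m,cv2.MORPH_OPEN,np.ones((3,3))))
r=cv2.minAreaRect(p); P=ray(c,line(r),z); a=np.radians(-26); d=P[:,:2]-[.5425,-.2468]
print(r,P.round(4),"rest x,y",(d@np.array([[np.cos(a),-np.sin(a)],[np.sin(a),np.cos(a)]])).round(4))
```

```text
((156.5828399658203, 145.06922912597656), (17.14149284362793, 86.96629333496094), 69.6235580444336) [[ 0.4431 -0.2022  0.0904]
 [ 0.6302 -0.2905  0.0904]] rest x,y [[-0.1089 -0.0035]
 [ 0.098  -0.0008]]
```

Call:
run_rows --rows '{"moves":[[0.004, 0.0, 0.012, 0, 0, 0], [0, 0, 0.012, 0, 0, 0], [0, 0, 0.008, 0, 0, 0], [0, 0, 0.005, 0, 0, 0], [0, 0, 0, 0, 0, 0], [0, 0, 0, 0, 0, 0]]}'

```text
time: 8.47
tool_pos: [0.5462, -0.2487, 0.2158]
tool_rot: [3.142, 0.0, -0.457]
contact_force: [-0.3, 0.5, -1.2]
opening: 0.0392
grip_force: 25.0
```

```bash
python3 to.py 0.5425 -0.2468 0.2105 -26
```

```text
d [-0.0042 -0.0001  0.0053] rot [ 0.      0.0003 -0.0028] t 8.47 q [-0.55  0.68  1.53 -0.    0.94  1.47]
```

Call:
run_rows --rows '{"moves":[[0, 0, 0.003, 0, 0, 0], [0, 0, 0.002, 0, 0, 0], [0, 0, 0.001, 0, 0, 0], [0, 0, 0, 0, 0, 0], [0, 0, 0, 0, 0, 0], [0, 0, 0, 0, 0, 0]]}'

```text
time: 8.97
tool_pos: [0.5463, -0.2487, 0.2111]
tool_rot: [3.141, -0.002, -0.457]
contact_force: [-1.7, 1.6, 6.4]
opening: 0.0396
grip_force: 25.0
```

```bash
python3 to.py 0.5425 -0.2468 0.2105 -26
```

```text
d [-0.0043 -0.      0.0006] rot [ 0.0002 -0.0016 -0.0028] t 8.97 q [-0.55  0.68  1.53 -0.    0.93  1.47]
```

The upward force rose to about 6 N at the expected height, so the pin has seated. I'll release and rise.

Call:
run_rows --rows '{"moves":[[0, 0, 0.0005, 0, 0, 0], [0, 0, 0, 0, 0, 0], [0, 0, 0, 0, 0, 0]]}'

```text
time: 9.22
tool_pos: [0.5463, -0.2487, 0.211]
tool_rot: [3.141, -0.002, -0.457]
contact_force: [-2.7, 1.7, 8.9]
opening: 0.0392
grip_force: 25.0
```

Call:
run_rows --rows '{"moves":[[0, 0, 0, 0, 0, 0], [0, 0, 0, 0, 0, 0], [0, 0, 0, 0, 0, 0], [0, 0, 0, 0, 0, 0], [0, 0, 0, 0, 0, 0], [0, 0, 0, 0, 0, 0]]}' --jaw 0.075

```text
time: 9.72
tool_pos: [0.5461, -0.2487, 0.2092]
tool_rot: [3.142, 0.0, -0.457]
contact_force: [-0.9, -0.1, -0.0]
opening: 0.0732
grip_force: 0.0
```

Call:
run_rows --rows '{"moves":[[0, 0, -0.01, 0, 0, 0], [0, 0, -0.02, 0, 0, 0], [0, 0, -0.03, 0, 0, 0], [0, 0, -0.035, 0, 0, 0], [0, 0, -0.035, 0, 0, 0], [0, 0, -0.035, 0, 0, 0], [0, 0, 0, 0, 0, 0]]}'

```text
time: 10.3
tool_pos: [0.547, -0.2491, 0.3832]
tool_rot: [3.14, -0.014, -0.457]
contact_force: [0.4, -0.5, 0.5]
opening: 0.0751
grip_force: 0.0
```

```bash
python3 to.py 0.35 -0.35 0.38 -26
```

```text
d [-0.1323  0.1774  0.0016] rot [ 0.0015 -0.0142 -0.0028] t 10.3 q [-0.55  0.49  1.34 -0.    1.29  1.47]
```

Next I'll move the arm aside so the top camera sees the rest, and measure again.

Call:
run_rows --rows '{"moves":[[-0.02, 0.027, 0, 0, 0, 0], [-0.02, 0.027, 0, 0, 0, 0], [-0.02, 0.027, 0, 0, 0, 0], [-0.02, 0.027, 0, 0, 0, 0], [-0.02, 0.027, 0, 0, 0, 0], [-0.02, 0.027, 0, 0, 0, 0], [-0.01, 0.02, 0, 0, 0, 0], [0, 0, 0, 0, 0, 0]]}'

```text
time: 10.97
tool_pos: [0.3464, -0.3565, 0.3752]
tool_rot: [3.14, -0.0, -0.46]
contact_force: [0.5, -1.1, -0.4]
opening: 0.0752
grip_force: 0.0
```

Run:
```python
from h import *
a=np.radians(-26); R=np.array([[np.cos(a),-np.sin(a)],[np.sin(a),np.cos(a)]])
for n in("top","scene"):
    c=robot.read_camera(n)
    for k,r in pins(c):
        thick=min(r[1])>14; P=ray(c,line(r),.047 if thick else .037); d=P[1]-P[0]
        print(n,np.round(r[0]),np.round(r[1]),"mid",P.mean(0).round(4),np.linalg.norm(d).round(3),"yaw",np.degrees(np.arctan2(d[1],d[0])).round(1),"rest xy",((P.mean(0)[:2]-[.5425,-.2468])@R).round(4))
    im=cv2.resize(c["image"][:,:,::-1],(400,300)); both=im if n=="top" else np.hstack([both,im])
cv2.imwrite("pics/both4.png",both)
```

```text
top [371. 184.] [19. 99.] mid [ 0.5479 -0.249   0.047 ] 0.206 yaw 154.1 rest xy [0.0058 0.0004]
top [163. 170.] [91.  9.] mid [0.5859 0.1815 0.037 ] 0.198 yaw -154.9 rest xy [-0.1488  0.404 ]
scene [339. 231.] [80. 11.] mid [0.585  0.1807 0.037 ] 0.211 yaw 25.8 rest xy [-0.1491  0.4028]
scene [158. 163.] [16. 86.] mid [ 0.5441 -0.245   0.047 ] 0.205 yaw -27.4 rest xy [0.0006 0.0023]
```

View pics/both4.png

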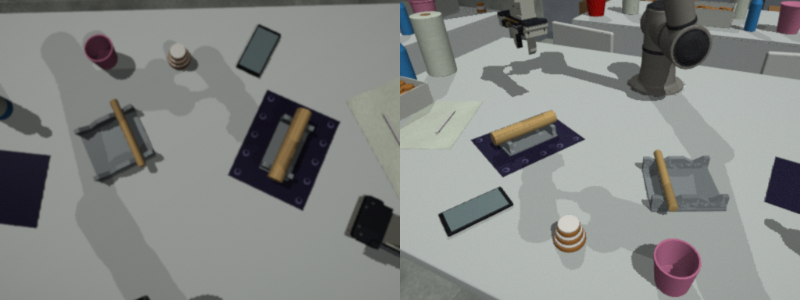

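Both views show the thick pin lying in the rest, at (290,145) in the top view. It is 1–6 mm off centre lengthwise, about 2 mm crosswise, and lined up. The thin pin is unmoved at (127,132), and the gripper is clear of everything.

```bash
python3 -c "
from cell import robot
print(robot.hand_in())"
```

```text
the job is handed in; nothing more can be done
None
```

The thick pin lies in the rest's notches, about 1–6 mm off centre lengthwise and 2 mm crosswise by the cameras; the thin pin is unmoved in the rack, and I handed the job in at about 11 s (no verdict was printed).

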